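Close the strap clamp on a plaster mould

TASK

Close the clamp on the plaster mould by pushing with the fingers; nothing needs gripping. Push the open steel strap round over the mould until it is fully home in the keeper, and only then press the cam lever fully down. Do not lift or shift the mould, bowl, jar or knife.

Things in the scene. Friction and masses are not known exactly. Their poses are not given: they have to be found in the camera images.
- clamp: Mould clamp, fixed to the table: plywood board 190 x 300 x 18 mm. Origin under the middle of the board, at table height; z up, y along the board's long side. A steel pivot post stands at y = +110 mm, a steel keeper at y = -108 mm. Closed, the strap lies straight along y from post to keeper, over the mould's middle, 92 to 112 mm above the table.
- strap (a joint): Angle of the clamp strap about the upright pivot, rad. 0 = closed, pointing along the clamp's -y into the keeper (hard stop); it grows as the strap swings open towards the clamp's -x (at 1.57 it points along -x; stop at 1.6). Starts 0.7 to 1.2 open. Stays where it is left; friction 0.3 N m: about 2 N near its end turns it.
- pivot (a point): Point on the strap's pivot axis, 102 mm above the table, at mid-height of the strap.
- strap_end (a point): Point inside the strap, 190 mm from the pivot axis, at mid-width and mid-height (102 mm above the table); x points along the strap away from the pivot, z up. The strap is a level steel bar 30 mm wide, 20 mm high, ending 215 mm from the pivot axis. Its outer stretch, 150 to 215 mm from the pivot, is bare and may be pushed on its upright side; nearer in it carries the lever.
- lever (a joint): Angle of the cam lever, rad. 0 = fully down (stop), lying level above the strap and pointing back at the pivot; it grows as the lever is raised in the upright plane along the strap (stop at 1.35, nearly upright). Starts 0.85 to 1.2 raised. Friction 0.35 N m holds it where it is left; about 4 N near its end pushes it down.
- lever_hinge (a point): Axis of the cam lever, level and across the strap, on the strap's centre line 115 mm from the pivot axis and 134 mm above the table, between two cheeks 30 mm apart outside that reach up to 144 mm. It moves with the strap.
- lever_grip (a point): Point on the lever's pressing face (looks up when down, towards the strap's free end when raised), 95 mm from its axis, mid-width. Black handle 24 mm wide, 14 mm thick, 50 to 115 mm from the axis; the face is 7 mm off the line through the axis. Down, this point is 141 mm above the table, 20 mm from the pivot axis. z points out of the face, x from tip to axis.
- mould: Two-part white plaster block mould 130 x 130 x 70 mm, 1.3 kg, loose between low cleats in the middle of the clamp board; its top is 88 mm above the table, 4 mm below the strap. Origin at the centre of its underside.
- bowl: Bystander: fired clay bowl, 110 mm across, 50 mm high; origin under its centre.
- jar: Bystander: closed amber jar, 60 mm across, 85 mm high; origin under its centre.
- knife: Bystander: trimming knife lying flat, 155 mm long, wooden handle 18 mm wide, 16 mm high; origin on the table about the middle of its length.
- keeper (a point): Middle of the strap's closed place in the keeper, 102 mm above the table; axes as the clamp's. The keeper is a dark steel upright (x +17 to +33 mm, y -15 to +15 mm from here) with a lip over the strap's place (x -13 to +33 mm, 117 to 124 mm above the table). It is open towards -x: the strap's end swings in there until its side meets the upright.
Things that resemble listed ones, but are neither listed nor needed, are in the scene too. What is shaped like the mould but purple or red is not meant.

How it is judged:
By the outcome, as a careful person would: the job done as asked, in the order asked, and still so for the second after the job is handed in, with the robot touching nothing.
It also fails if it takes over 48 s, if anything falls off the work surface, if the arm or the gripper's body presses on something with over 40 N, if the wrist force passes 120 N, or if a joint passes its speed limit or range.

ROBOT

A 6-joint arm with a two-finger parallel gripper is mounted at the origin on the work surface. World frame = base frame: x ahead of the robot, y to its left, z up, the work surface at z = 0. Lengths are in m, angles in rad, forces in N, time in s.
With the tool pointing down it reaches from about 0.2 to 0.875 m from the base axis. Payload 3.4 kg.
Tool frame: the origin (TCP) lies on the centre line of the jaws, within the pads' length; the fingertips stand 8 mm ahead of it and the grasp point (between the pads) lies 11 mm behind it; z points along the fingers, x is the direction in which the jaws open and shut, and the axes are right-handed (so a half turn about z gives the same grasp; the last joint's range is limited). The gripper opens to 94 mm and grips with 3 to 60 N. Pads are 16 mm wide; open, the fingers measure 119 mm over their backs; the gripper's body (75 mm by 177 mm) begins 78 mm behind the grasp point.
Start: joints at [1.07, 0.276, 1.505, -0, 1.361, -0.121], TCP at [0.213, 0.534, 0.213] pointing down, gripper open.
Joint ranges: [-2.89, 2.89], [-0.75, 2.08], [0.22, 2.7], [-1.18, 4.32], [0.11, 2.71], [-2.7, 2.7]. Speed limits (rad/s): [2.57, 2.57, 3.14, 3.14, 3.14, 3.14].

INTERFACE

Orientations are given as a rotation vector (axis times angle).
In Python, from plant import arm gives the robot as it stands. The module is installed in compiled form; this text tells all that it offers.
- The arm moves only by the tool carry_out, never from a script. Its arguments are lists of equal length, an entry for each row: "hand": the opening, from 0 (shut) to 1 (fully open); "xyz": the shift along the tool's x, y, z in cm, a list of three; "turn": the turn about the tool's z in degrees. In form: {"hand": [hand, ...], "xyz": [[tx, ty, tz], ...], "turn": [turn, ...]}. A call has 1 to 10 rows; each row is the pose to reach, as a shift and turn from the pose measured when the call began, along the tool's axes at that moment; what a row does not reach only later rows make up. A row lasts 1/10 s, in which the tool goes at most 50 mm and 8.59 degrees, less where a joint would pass 70% of its speed; a pose out of reach is approached as far as the arm can. A call with a gripper value outside its range is refused whole. The fingers move at their own pace and stop on an object; "force" is the grip in N (left out, the last holds). Time passes only in rows, so rows that repeat a pose let the fingers close. It gives the time, the measured TCP pose, the force and the opening at its end, in the units of the state.
- arm.get_state(): the state, without advancing time (a new reading comes with each control period).
- arm.snapshot(name): name is "side" or "top" or "wrist"; returns the picture (384x512x3 uint8, red, green, blue); there is no depth.
- arm.camera_model(name): a dict with "fov_y" (degrees; the focal length in pixels is half the picture's height over the tangent of half this angle, whatever the lens; pixels are square), "cx", "cy" (the principal point, pixels), "xyz" and "attitude" of the camera in the world; the wrist camera has in their place "hand_eye" (4x4, takes a point from camera to tool coordinates, whose origin is the TCP and whose axes are the tool frame's). Camera axes: x right, y down, z forward; pixel columns grow to the right and rows downward; lengths in m; the calibration is good to about 2 mm. A picture is of the moment at which its call begins: read the wrist's pose just before it. camera_model takes no time and is no camera call.
- arm.finish_job(): hands the job in, once; it reports no verdict.
Trained networks look in the newest picture that a camera, given by its name, has taken for a name from the list of things; names that differ only in an ending like _2 or _b are one class to them, and where a whole thing is asked for, a point or a joint stands for the part that bears it (a point fixed in the world has none). Each returns a list of dicts, best first, with "score" (0 to 1); they miss things now and then, are a little off and sometimes report something else, mostly with a low value. They report only what shows in the picture. A call takes as long as a camera call. They do not tell look-alikes from the thing itself.
- arm.boxes_of(query, camera): "extent" ([left, top, right, bottom] in pixels, round what is visible of it).
- arm.regions_of(query, camera): "pixels" (384x512 bool, what is visible of it) and "extent" ([left, top, right, bottom] in pixels, round what is visible of it).
The state is a dict: "time_s": time; "q": joint angles; "qd": joint speeds; "joint_torque": joint torques, N m; "tool_pos": TCP position; "tcp_rot": TCP orientation; "contact_force": force on the tool from outside, world axes, zero at the start; "wrist_torque": the same for the moment, N m; "finger_gap": finger opening in m.
Only numpy, scipy, OpenCV 4.12 (cv2) and the standard library are available. Lean on these libraries where they do the work, as an engineer would, in place of code of your own. Each camera call takes 0.05 s, during which the arm holds its last target. There are 200 camera calls.

## Working session

There is one attempt and no reset: what is moved stays moved. The work goes in short steps, Python scripts to look and compute and a tool call to move; the robot and the scene stay as the last step left them, time stands still between calls to the robot, and variables do not carry over. Pictures are saved under pics/ and viewed, about 8 in all and at most 12, crops included, and the job is handed in when it is done.

Besides the shell and the picture viewer there is one more tool, called after ">>>" in YAML: its name, and indented under it one key for each argument. carry_out: Moves the arm, as the interface text tells. Its arguments: {"type":"object","properties":{"hand":{"type":"array","items":{"type":"number"}},"xyz":{"type":"array","items":{"type":"array","items":{"type":"number"}}},"turn":{"type":"array","items":{"type":"number"}},"force":{"type":"number"}},"required":["hand","xyz","turn"]}

```bash
mkdir -p pics; cat > h.py <<'E'
from plant import arm
import numpy as np, cv2
from scipy.spatial.transform import Rotation as R
def save(n,f):
    im=arm.snapshot(n); cv2.imwrite('pics/'+f,im[:,:,::-1]); return im
def cam(n):
    m=arm.camera_model(n); f=192/np.tan(np.radians(m['fov_y'])/2)
    return m,f
E
python3 - <<'E'
from h import *
a=save('side','s1.png');b=save('top','t1.png')
cv2.imwrite('pics/c1.png',cv2.resize(np.vstack([a,b])[:,:,::-1],(400,600)))
print(arm.camera_model('top'),arm.camera_model('side'),arm.camera_model('wrist'))
for c in('top','side'):
  for q in('clamp','strap','lever','mould','keeper','pivot','bowl','jar','knife'):
    try: print(c,q,[(np.round(d['extent']),round(d['score'],2)) for d in arm.boxes_of(q,c)])
    except Exception as e: print(q,e)
print(arm.get_state())
E
```

```text
{'fov_y': 55.4284632910761, 'cx': 255.11802881500188, 'cy': 196.60329645331024, 'xyz': array([ 0.48966022, -0.03696942,  1.02951899]), 'attitude': array([-2.17688403,  2.19060184, -0.08166622])} {'fov_y': 47.89474929721999, 'cx': 263.75216331952845, 'cy': 186.49992999885336, 'xyz': array([-0.08958607, -0.66177925,  0.63629858]), 'attitude': array([-1.98066428,  0.81295356, -0.47118146])} {'fov_y': 66.68331288752101, 'cx': 261.09259396041705, 'cy': 200.99779286650195, 'hand_eye': array([[ 9.99999190e-01,  3.75184528e-05, -1.27193201e-03,
        -4.25605625e-04],
       [ 3.08222454e-04,  9.62657599e-01,  2.70721725e-01,
        -7.81980633e-02],
       [ 1.23459208e-03, -2.70721898e-01,  9.62656808e-01,
        -1.70047571e-01],
       [ 0.00000000e+00,  0.00000000e+00,  0.00000000e+00,
         1.00000000e+00]])}
top clamp [(array([167., 116., 280., 229.]), 0.81)]
top strap [(array([143., 184., 157., 238.]), 0.7), (array([169., 133., 205., 224.]), 0.57)]
top lever [(array([166., 151., 192., 191.]), 0.61)]
top mould [(array([196., 125., 251., 182.]), 0.9), (array([168., 246., 228., 3
[... 1242 characters left out ...]
y([169., 177., 197., 193.]), 0.49)]
{'time_s': 1.0, 'q': array([ 1.07000730e+00,  2.75895055e-01,  1.50492730e+00, -1.63220560e-05,
        1.36070533e+00, -1.21009291e-01]), 'qd': array([ 0.00147665,  0.00135955, -0.00051097, -0.00160313,  0.00018151,
        0.00011245]), 'joint_torque': array([-3.00924075e-04, -4.04477799e+01, -2.37504888e+01,  7.02448748e-02,
        2.48005253e-02,  4.07730511e-05]), 'tool_pos': array([0.21318553, 0.53403787, 0.21348493]), 'tcp_rot': array([-2.60079403e+00, -1.76220813e+00, -1.02237533e-04]), 'contact_force': array([ 0.11162839, -0.24284019,  0.60771103]), 'wrist_torque': array([ 0.03767407,  0.02527328, -0.0023159 ]), 'finger_gap': 0.09389302095954691}
```

View pics/t1.png

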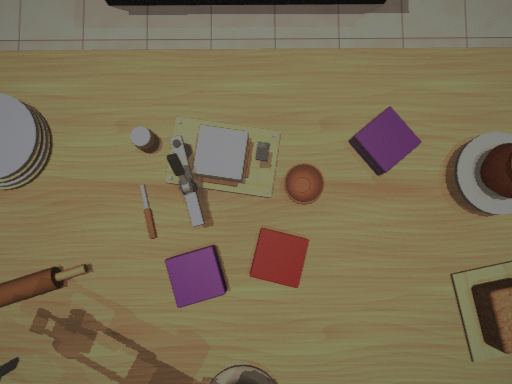

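View pics/s1.png

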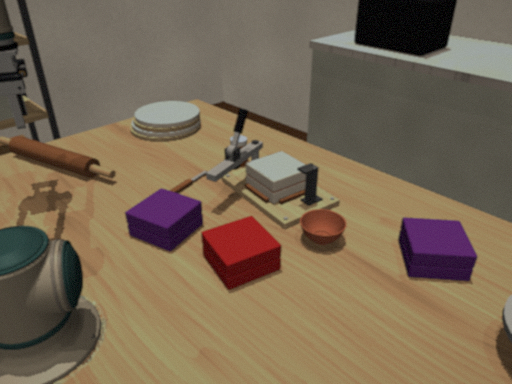

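Top view: the white mould is at (221,153) on the board, between the pivot at (178,143) and the keeper at (262,151). The strap end is near (197,225). The mould-shaped things at (386,140) and (196,276) are purple and the one at (279,257) is red, so they are decoys. I'll enlarge the clamp to confirm and measure.

```bash
python3 - <<'E'
from h import *
b=cv2.imread('pics/t1.png')[100:245,125:325]
s=cv2.imread('pics/s1.png')[95:240,160:360]
cv2.imwrite('pics/c2.png',np.hstack([cv2.resize(b,None,fx=4,fy=4,interpolation=cv2.INTER_CUBIC)]))
E
cat >> h.py <<'E'
def ray(n,u,v,z,tool=None):
    m,f=cam(n); Rw=R.from_rotvec(m['attitude']).as_matrix()
    d=Rw@np.array([(u-m['cx'])/f,(v-m['cy'])/f,1]); p=m['xyz']
    return p+d*(z-p[2])/d[2]
def proj(n,X):
    m,f=cam(n)
    if n=='wrist':
        s=arm.get_state(); H=m['hand_eye']; T=np.eye(4);T[:3,:3]=R.from_rotvec(s['tcp_rot']).as_matrix();T[:3,3]=s['tool_pos'];T=T@H
        Rw,p=T[:3,:3],T[:3,3]
    else: Rw,p=R.from_rotvec(m['attitude']).as_matrix(),m['xyz']
    c=(np.atleast_2d(X)-p)@Rw
    return np.c_[c[:,0]/c[:,2]*f+m['cx'],c[:,1]/c[:,2]*f+m['cy']]
E
```

```text
(no output)
```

View pics/c2.png

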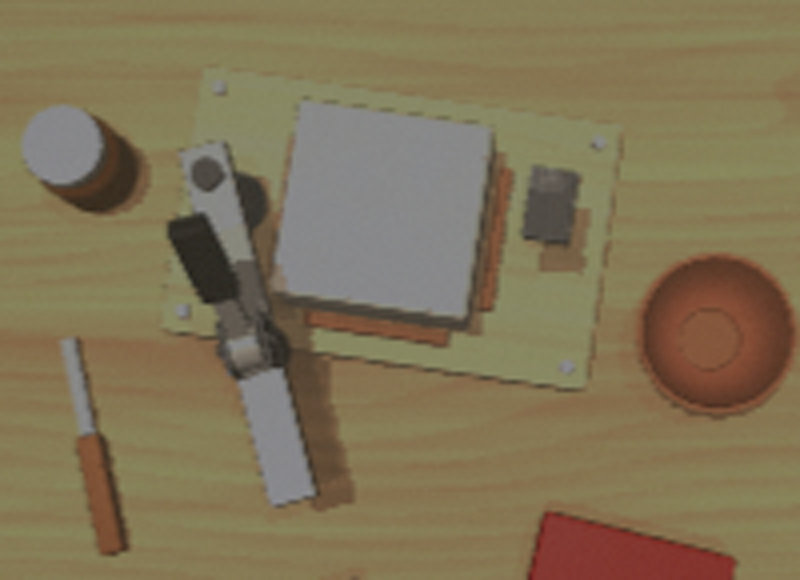

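```bash
python3 - <<'E'
from h import *
P=lambda u,v,z: ray('top',125+(u-1.5)/4,100+(v-1.5)/4,z)
tl,tr,br,bl=[P(*c,.018) for c in((206,68),(622,127),(587,388),(163,333))]
C=(tl+tr+br+bl)/4
print('corners',tl,tr,br,bl,'C',C,[np.linalg.norm(a-b) for a,b in((tl,tr),(tr,br),(br,bl),(bl,tl))])
ey=(tl+bl-tr-br); ex=tl+tr-bl-br
print('yaw', np.arctan2(-ey[0],ey[1]), np.arctan2(ex[1],ex[0]))
yaw=(np.arctan2(-ey[0],ey[1])+np.arctan2(ex[1],ex[0]))/2
Rz=R.from_euler('z',yaw).as_matrix(); C[2]=0
W=lambda x,y,z: C+Rz@np.array([x,y,z])
print('pivot pred',W(0,.11,.102),'bolt',P(207,172,.115)); piv=W(0,.11,.102)
print('keeper',W(0,-.108,.102),'seen lip mid',P(552,190,.124),'pred lip',W(.01,-.108,.124))
e=(P(270,506,.112)+P(316,494,.112))/2; d=e-piv; print('end',e,np.linalg.norm(d[:2]))
dl=Rz.T@d; print('strap ang',np.arctan2(-dl[0],-dl[1]),'yaw',yaw)
E
```

```text
corners [0.79260542 0.18375554 0.018     ] [ 0.74849049 -0.10915554  0.018     ] [ 0.56461822 -0.08277961  0.018     ] [0.60483785 0.21183631 0.018     ] C [0.67763799 0.05091418 0.018     ] [np.float64(0.2962145000034969), np.float64(0.18575441449048824), np.float64(0.2973485465353638), np.float64(0.18985570550427677)]
yaw -0.14256775534773625 -0.14549541925689785
pivot pred [0.69342675 0.15977517 0.102     ] bolt [0.6963077  0.16129895 0.115     ]
keeper [ 0.66213631 -0.05596752  0.102     ] seen lip mid [ 0.68147125 -0.05721395  0.124     ] pred lip [ 0.67203276 -0.05740286  0.124     ]
end [0.48853328 0.10611488 0.112     ] 0.21180358213653663
strap ang 1.1706237907539527 yaw -0.14403158730231705
```

The crop confirms the white mould on the plywood clamp, with strap end corners at (270,506) and (316,494) in crop pixels. The measured pivot-to-end distance is 212 mm against 215, and the board is 297 x 188, so the measurement fits. The strap is about 1.17 rad open. Next I plan the push arc with the fingers shut.

```bash
cat >> h.py <<'E'
YAW=-.144; PIV=np.array([.695,.1605])
ex=np.array([np.cos(YAW),np.sin(YAW)]); ey=np.array([-ex[1],ex[0]])
def strapdir(phi): return -np.cos(phi)*ey-np.sin(phi)*ex
def side(phi,r,lat):  # point at radius r, lat beside strap on the opening side
    d=strapdir(phi); n=np.array([-d[1],d[0]])  # check sign
    if n@(strapdir(phi+.1)-d)<0: n=-n
    return PIV+r*d+lat*n
def plan(ts):  # ts: list of (x,y,z,yangle_deg)
    s=arm.get_state(); Rm=R.from_rotvec(s['tcp_rot']).as_matrix(); a0=np.degrees(np.arctan2(Rm[1,1],Rm[0,1]))
    for x,y,z,a in ts:
        print(np.round(Rm.T@(np.array([x,y,z])-s['tool_pos'])*100,1).tolist(), round(-(a-a0),1))
def st():
    s=arm.get_state(); Rm=R.from_rotvec(s['tcp_rot']).as_matrix()
    print(round(s['time_s'],2),'pos',s['tool_pos'].round(4),'ya',np.degrees(np.arctan2(Rm[1,1],Rm[0,1])).round(1),'tilt',Rm[2,2].round(4),'F',s['contact_force'].round(1),'q',s['q'].round(2))
E
python3 - <<'E'
from h import *
st()
p=side(1.17,.18,.045); print(p); plan([(*p,.21,15),(*p,.106,15)])
E
```

```text
1.0 pos [0.2132 0.534  0.2135] ya -21.8 tilt -1.0 F [ 0.1 -0.2  0.6] q [ 1.07  0.28  1.5  -0.    1.36 -0.12]
[0.5094732 0.1583074]
[-23.9, 41.4, 0.3] -36.8
[-23.9, 41.4, 10.7] -36.8
```

>>> carry_out:
  hand: [0, 0, 0, 0, 0, 0, 0, 0, 0, 0]
  xyz:
    - [-2.4, 4.1, 0]
    - [-4.8, 8.3, 0]
    - [-7.2, 12.4, 0]
    - [-9.6, 16.6, 0]
    - [-12, 20.7, 0]
    - [-14.3, 24.8, 0]
    - [-16.7, 29, 0]
    - [-19.1, 33.1, 0]
    - [-21.5, 37.3, 0]
    - [-23.9, 41.4, 0]
  turn: [-4, -8, -12, -16, -20, -24, -28, -32, -36, -37]

```text
time_s: 2.0
tool_pos: [0.5102, 0.1569, 0.2137]
tcp_rot: [1.905, 2.497, 0.001]
contact_force: [-0.1, 1.1, -0.6]
finger_gap: 0.0173
```

```bash
python3 - <<'E'
from h import *
st()
p=side(1.17,.18,.045);plan([(*p,.106,15)])
im=save('wrist','w1.png')
d=strapdir(1.17);P3=np.array([[*(PIV+r*d+l*np.array([-d[1],d[0]])),.112] for r in(0,.15,.19,.215) for l in(-.015,.015)])
for q in proj('wrist',P3):
    print(q.round()); cv2.circle(im,tuple(int(v) for v in q.round()),3,(255,0,0),-1) if abs(q).max()<2000 else 0
cv2.imwrite('pics/w1.png',im[:,:,::-1])
E
```

```text
2.0 pos [0.5102 0.1569 0.2137] ya 15.3 tilt -1.0 F [-0.1  1.1 -0.6] q [ 0.17  0.21  1.59  0.    1.34 -1.67]
[0.2, -0.0, 10.8] 0.3
[243. 352.]
[217. 352.]
[241. 228.]
[211. 228.]
[241. 189.]
[210. 189.]
[241. 163.]
[208. 162.]
```

View pics/w1.png

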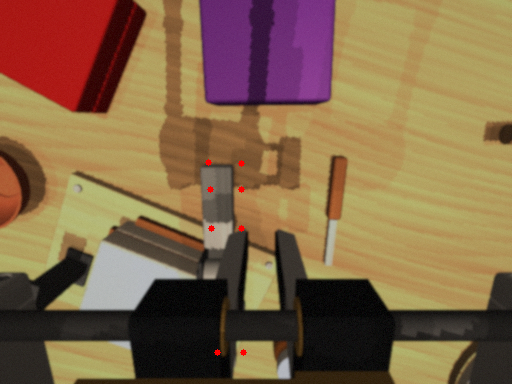

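Wrist view: the strap end is at columns 202–235, rows 165–250, about 7 mm further from the fingers than predicted (angle ≈1.13). The way down beside it is clear, so I descend.

>>> carry_out:
  hand: [0, 0, 0, 0, 0]
  xyz:
    - [0.2, 0, 3]
    - [0.2, 0, 6]
    - [0.2, 0, 9]
    - [0.2, 0, 10.8]
    - [0.2, 0, 10.8]
  turn: [0, 0, 0, 0, 0]

```text
time_s: 2.55
tool_pos: [0.5134, 0.1517, 0.1029]
tcp_rot: [1.909, 2.49, -0.009]
contact_force: [-0.2, 0.0, -0.1]
finger_gap: 0.0006
```

```bash
python3 - <<'E'
from h import *
st()
ph=np.linspace(1.13,0.0,20)
plan([(*side(p,.178,.028),.106,15+35*(1-p/1.13)) for p in ph])
E
```

```text
2.55 pos [0.5134 0.1517 0.1029] ya 15.1 tilt -1.0 F [-0.2  0.  -0.1] q [ 0.16  0.31  1.76 -0.01  1.08 -1.67]
[-1.7, -0.1, -0.3] 0.1
[-2.7, -0.2, -0.3] -1.8
[-3.8, -0.3, -0.3] -3.6
[-4.9, -0.2, -0.3] -5.5
[-6.0, -0.1, -0.3] -7.3
[-7.0, 0.0, -0.3] -9.1
[-8.1, 0.2, -0.3] -11.0
[-9.1, 0.5, -0.2] -12.8
[-10.1, 0.9, -0.2] -14.7
[-11.1, 1.3, -0.2] -16.5
[-12.1, 1.7, -0.2] -18.4
[-13.0, 2.2, -0.2] -20.2
[-13.9, 2.8, -0.2] -22.0
[-14.8, 3.4, -0.2] -23.9
[-15.6, 4.1, -0.2] -25.7
[-16.4, 4.8, -0.2] -27.6
[-17.2, 5.6, -0.2] -29.4
[-17.9, 6.4, -0.2] -31.3
[-18.5, 7.3, -0.2] -33.1
[-19.1, 8.1, -0.2] -34.9
```

>>> carry_out:
  hand: [0, 0, 0, 0, 0, 0, 0, 0, 0, 0]
  xyz:
    - [-0.9, 0, -0.3]
    - [-1.7, -0.1, -0.3]
    - [-2.7, -0.2, -0.3]
    - [-3.8, -0.3, -0.3]
    - [-4.9, -0.2, -0.3]
    - [-6, -0.1, -0.3]
    - [-7, 0, -0.3]
    - [-8.1, 0.2, -0.2]
    - [-9.1, 0.5, -0.2]
    - [-10.1, 0.9, -0.2]
  turn: [0, 0, -1.8, -3.6, -5.5, -7.3, -9.1, -11, -12.8, -14.7]

```text
time_s: 3.55
tool_pos: [0.5491, 0.0561, 0.1072]
tcp_rot: [1.573, 2.714, -0.007]
contact_force: [-0.4, 1.8, -0.1]
finger_gap: 0.0005
```

```bash
python3 - <<'E'
from h import *
st()
im=save('top','t2.png');cv2.imwrite('pics/c3.png',cv2.resize(im[100:245,125:325,::-1],None,fx=3,fy=3,interpolation=cv2.INTER_CUBIC))
ph=np.linspace(1.13,0.0,20)
plan([(*side(p,.178,.028),.105,15+35*(1-p/1.13)) for p in ph[9:]])
E
```

```text
3.55 pos [0.5491 0.0561 0.1072] ya 29.8 tilt -1.0 F [-0.4  1.8 -0.1] q [-0.02  0.32  1.72 -0.01  1.1  -2.11]
[-0.8, -0.0, 0.2] -1.7
[-1.8, 0.2, 0.2] -3.6
[-2.9, 0.5, 0.2] -5.4
[-3.9, 0.8, 0.3] -7.3
[-4.9, 1.2, 0.3] -9.1
[-5.9, 1.6, 0.3] -11.0
[-6.8, 2.1, 0.3] -12.8
[-7.7, 2.6, 0.3] -14.6
[-8.6, 3.3, 0.3] -16.5
[-9.5, 3.9, 0.3] -18.3
[-10.3, 4.6, 0.3] -20.2
```

View pics/c3.png

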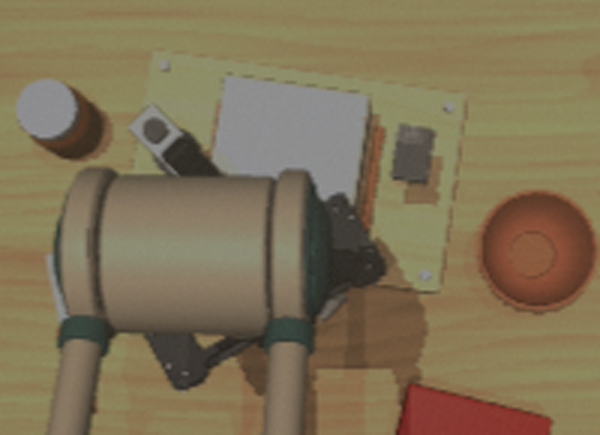

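The strap follows: pushing force is about 2 N and the lever and strap have swung to about 0.65 rad; the mould is unmoved. I continue.

>>> carry_out:
  hand: [0, 0, 0, 0, 0, 0, 0, 0]
  xyz:
    - [-0.8, 0, 0.2]
    - [-1.8, 0.2, 0.2]
    - [-2.9, 0.5, 0.2]
    - [-3.9, 0.8, 0.2]
    - [-4.9, 1.2, 0.2]
    - [-5.9, 1.6, 0.2]
    - [-6.8, 2.1, 0.2]
    - [-7.7, 2.6, 0.2]
  turn: [-1.7, -3.6, -5.4, -7.3, -9.1, -11, -12.8, -14.6]

```text
time_s: 4.4
tool_pos: [0.6114, 0.0007, 0.1069]
tcp_rot: [1.214, 2.891, -0.008]
contact_force: [-1.7, 1.8, -1.4]
finger_gap: 0.0005
```

```bash
python3 - <<'E'
from h import *
st()
plan([(*side(p,.178,.028),.105,48) for p in (.12,.08,.04,0,-.03,-.06)])
im=save('wrist','w2.png'); im=save('top','t3.png');cv2.imwrite('pics/c4.png',cv2.resize(im[100:245,125:325,::-1],None,fx=3,fy=3,interpolation=cv2.INTER_CUBIC))
E
```

```text
4.4 pos [0.6114 0.0007 0.1069] ya 44.4 tilt -1.0 F [-1.7  1.8 -1.4] q [-0.11  0.4   1.59 -0.01  1.15 -2.45]
[-1.0, 0.4, 0.2] -3.6
[-1.7, 0.7, 0.2] -3.6
[-2.4, 1.0, 0.2] -3.6
[-3.0, 1.3, 0.2] -3.6
[-3.5, 1.6, 0.2] -3.6
[-3.9, 1.8, 0.2] -3.6
```

View pics/w2.png

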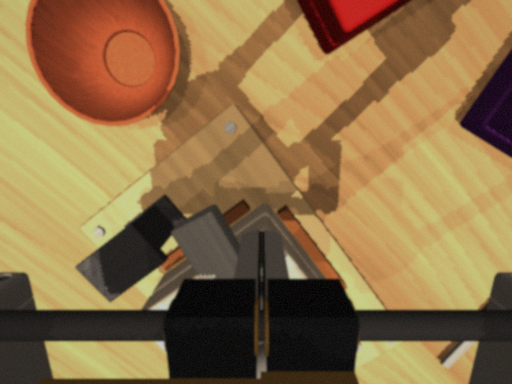

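Wrist view: the strap end at (205,240) is just short of the keeper at (130,250), with the finger behind it. I push the last 20–30 mm slowly.

>>> carry_out:
  hand: [0, 0, 0, 0, 0]
  xyz:
    - [-0.6, 0.2, 0.1]
    - [-1.1, 0.4, 0.1]
    - [-1.6, 0.6, 0.1]
    - [-2.0, 0.8, 0.1]
    - [-2.4, 1.0, 0.1]
  turn: [0, 0, 0, 0, 0]

```text
time_s: 5.0
tool_pos: [0.6368, -0.0104, 0.1061]
tcp_rot: [1.215, 2.888, -0.009]
contact_force: [-0.6, 1.6, 0.0]
finger_gap: 0.0007
```

>>> carry_out:
  hand: [0, 0, 0, 0]
  xyz:
    - [-0.2, 0.1, 0]
    - [-0.4, 0.2, 0]
    - [-0.6, 0.3, 0]
    - [-0.6, 0.3, 0]
  turn: [0, 0, 0, 0]

```text
time_s: 5.4
tool_pos: [0.6391, -0.0113, 0.1057]
tcp_rot: [-1.218, -2.895, 0.01]
contact_force: [-8.9, 3.9, 5.3]
finger_gap: 0.0004
```

>>> carry_out:
  hand: [0, 0, 0]
  xyz:
    - [-0.4, 0.3, -0.1]
    - [-0.6, 0.5, -0.1]
    - [-0.6, 0.5, -0.1]
  turn: [0, 0, 0]

```text
time_s: 5.7
tool_pos: [0.6395, -0.0111, 0.1059]
tcp_rot: [-1.212, -2.881, 0.018]
contact_force: [-13.5, 3.0, 6.6]
finger_gap: 0.0004
```

```bash
python3 - <<'E'
from h import *
st()
plan([(*side(0,.178,.06),.106,44),(*side(0,.178,.06),.255,44)])
E
```

```text
5.7 pos [ 0.6395 -0.0111  0.1059] ya 44.4 tilt -0.9998 F [-13.5   3.    6.6] q [-0.12  0.45  1.5  -0.01  1.2  -2.46]
[2.3, -1.8, 0.0] 0.4
[2.5, -2.1, -14.9] 0.4
```

The strap has stalled at a hard stop with 14 N at the expected lateral offset, so it is home. I retreat and lift clear.

>>> carry_out:
  hand: [0, 0, 0, 0, 0, 0, 0, 0]
  xyz:
    - [1.2, -0.9, 0]
    - [2.4, -1.9, 0]
    - [2.5, -2.0, -3]
    - [2.5, -2.1, -6]
    - [2.5, -2.1, -9]
    - [2.5, -2.1, -12]
    - [2.5, -2.1, -15]
    - [2.5, -2.1, -15]
  turn: [0, 0, 0, 0, 8, 16, 24, 32]

```text
time_s: 6.5
tool_pos: [0.6133, -0.0083, 0.2617]
tcp_rot: [-1.975, -2.441, 0.016]
contact_force: [-0.6, -0.8, -0.1]
finger_gap: 0.0005
```

```bash
python3 - <<'E'
from h import *
st()
plan([(*side(0,.135,.0),.25,-8)])
im=save('top','t4.png')[100:245,125:325,::-1];w=save('wrist','w3.png')[:,:,::-1]
a=cv2.resize(im,None,fx=3,fy=3,interpolation=cv2.INTER_CUBIC)
b=cv2.resize(save('side','s4.png')[95:240,160:360,::-1],None,fx=2,fy=2,interpolation=cv2.INTER_CUBIC)
cv2.imwrite('pics/c5.png',np.hstack([cv2.resize(a,(400,290)),b])) 
E
```

```text
6.5 pos [ 0.6133 -0.0083  0.2617] ya 12.0 tilt -0.9999 F [-0.6 -0.8 -0.1] q [-0.12  0.32  1.33 -0.01  1.5  -1.9 ]
[2.1, 6.8, 1.1] 20.0
```

View pics/c5.png

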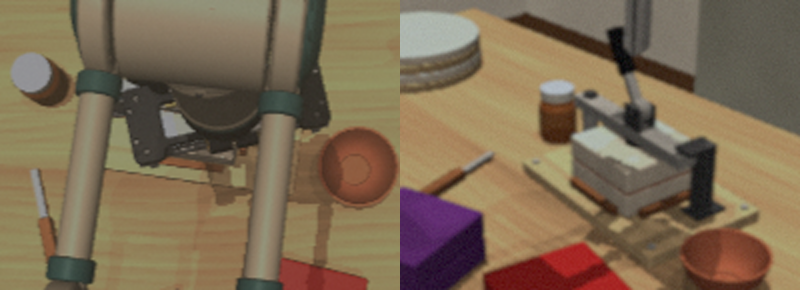

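The side view shows the strap across the mould and in under the keeper lip at crop (695,150), with the lever still raised. I move the fingers to the lever's free-end side.

>>> carry_out:
  hand: [0, 0, 0, 0]
  xyz:
    - [0.6, 2, 0]
    - [1.3, 4.2, 0]
    - [2.1, 6.8, 0.5]
    - [2.1, 6.8, 1]
  turn: [6, 12, 18, 20]

```text
time_s: 7.05
tool_pos: [0.6744, 0.0287, 0.2431]
tcp_rot: [-2.354, -2.069, 0.026]
contact_force: [-0.3, -0.5, -0.4]
finger_gap: 0.0005
```

```bash
python3 - <<'E'
from h import *
st()
L=.095
ts=[]
for t in (1.35,1.25,1.15,1.05,.95,.85,.75,.65,.55,.45,.35,.25,.15,.08,.0,-.05):
    r=.115-L*np.cos(t)+.007*np.sin(t)+.0125; z=.134+L*np.sin(t)+.007*np.cos(t)+.008
    ts.append((*side(0,r,0),z,-8))
plan(ts)
E
```

```text
7.05 pos [0.6744 0.0287 0.2431] ya -7.4 tilt -0.9998 F [-0.3 -0.5 -0.4] q [-0.06  0.43  1.2  -0.01  1.53 -1.5 ]
[2.0, 0.2, 0.7] 0.6
[2.9, 0.2, 0.8] 0.6
[3.8, 0.2, 1.1] 0.6
[4.7, 0.2, 1.5] 0.6
[5.6, 0.3, 1.9] 0.6
[6.4, 0.3, 2.5] 0.6
[7.1, 0.3, 3.1] 0.6
[7.8, 0.3, 3.7] 0.6
[8.4, 0.4, 4.5] 0.6
[8.9, 0.4, 5.3] 0.6
[9.3, 0.4, 6.1] 0.6
[9.7, 0.4, 7.0] 0.6
[9.9, 0.4, 7.9] 0.6
[10.1, 0.4, 8.6] 0.6
[10.2, 0.5, 9.3] 0.6
[10.2, 0.5, 9.8] 0.6
```

>>> carry_out:
  hand: [0, 0, 0, 0, 0, 0, 0, 0, 0]
  xyz:
    - [1, 0.2, 0.6]
    - [2, 0.2, 0.7]
    - [2.9, 0.2, 0.8]
    - [3.8, 0.2, 1.1]
    - [4.7, 0.2, 1.5]
    - [5.6, 0.3, 1.9]
    - [6.4, 0.3, 2.5]
    - [7.1, 0.3, 3.1]
    - [7.8, 0.3, 3.7]
  turn: [0, 0, 0, 0, 0, 0, 0, 0, 0]

```text
time_s: 7.95
tool_pos: [0.6875, 0.1059, 0.2058]
tcp_rot: [-2.355, -2.07, 0.023]
contact_force: [1.4, -1.2, 4.3]
finger_gap: 0.0002
```

```bash
python3 - <<'E'
from h import *
st()
L=.095
ts=[]
for t in (.65,.55,.45,.35,.25,.15,.08,.0,-.05):
    r=.115-L*np.cos(t)+.007*np.sin(t)+.0125; z=.134+L*np.sin(t)+.007*np.cos(t)+.008
    ts.append((*side(0,r,0),z,-8))
plan(ts)
b=cv2.resize(save('side','s5.png')[75:240,160:360,::-1],None,fx=3,fy=3,interpolation=cv2.INTER_CUBIC)
cv2.imwrite('pics/c6.png',b)
E
```

```text
7.95 pos [0.6875 0.1059 0.2058] ya -7.4 tilt -0.9999 F [ 1.4 -1.2  4.3] q [ 0.06  0.47  1.21 -0.    1.47 -1.39]
[-0.1, -0.0, 0.1] 0.6
[0.5, -0.0, 0.8] 0.6
[1.0, -0.0, 1.6] 0.6
[1.5, 0.0, 2.5] 0.6
[1.8, 0.0, 3.3] 0.6
[2.1, 0.1, 4.3] 0.6
[2.2, 0.1, 4.9] 0.6
[2.3, 0.1, 5.7] 0.6
[2.3, 0.1, 6.1] 0.6
```

View pics/c6.png

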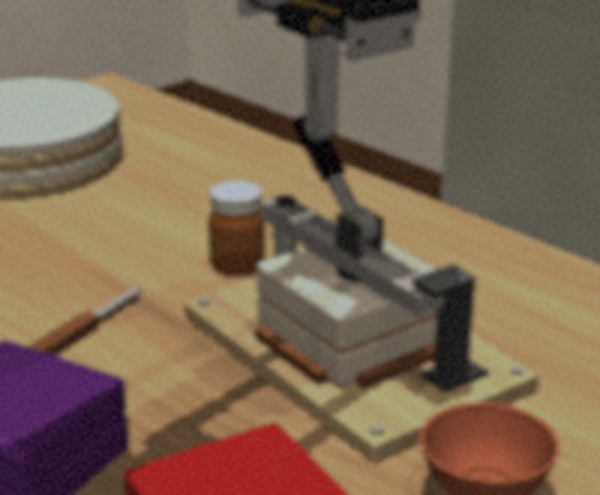

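The finger rests on the handle's face at about (322,140) with 4–5 N, and the lever is going down. I continue the arc.

>>> carry_out:
  hand: [0, 0, 0, 0, 0, 0, 0, 0]
  xyz:
    - [0.5, 0, 0.8]
    - [1.0, 0, 1.6]
    - [1.5, 0, 2.5]
    - [1.8, 0, 3.3]
    - [2.1, 0, 4.3]
    - [2.2, 0, 4.9]
    - [2.3, 0, 5.5]
    - [2.3, 0, 5.7]
  turn: [0, 0, 0, 0, 0, 0, 0, 0]

```text
time_s: 8.8
tool_pos: [0.6895, 0.1296, 0.1489]
tcp_rot: [-2.354, -2.07, 0.022]
contact_force: [-1.5, 1.3, 18.2]
finger_gap: 0.0004
```

>>> carry_out:
  hand: [0, 0, 0, 0]
  xyz:
    - [0, 0, 0.3]
    - [0, 0, 0.6]
    - [0, 0, 0.9]
    - [0, 0, 0.9]
  turn: [0, 0, 0, 0]

```text
time_s: 9.2
tool_pos: [0.6896, 0.1296, 0.1485]
tcp_rot: [-2.356, -2.073, 0.015]
contact_force: [-7.3, 0.0, 33.6]
finger_gap: 0.0004
```

Tip height is 0.1405 against 0.141 expected for fully down, with firm resistance. I lift away and check.

>>> carry_out:
  hand: [0, 0, 0, 0, 0, 0, 0, 0, 0, 0]
  xyz:
    - [0, 0, -2]
    - [0, 0, -5]
    - [0, 0, -9]
    - [0, 0, -12]
    - [0, -4, -12]
    - [0, -8, -12]
    - [0, -12, -12]
    - [0, -16, -12]
    - [0, -20, -12]
    - [0, -24, -12]
  turn: [0, 0, 0, 0, 0, 0, 0, 0, 0, 0]

```text
time_s: 10.2
tool_pos: [0.4492, 0.1599, 0.2688]
tcp_rot: [-2.355, -2.071, 0.022]
contact_force: [0.3, -1.0, 1.3]
finger_gap: 0.0005
```

>>> carry_out:
  hand: [0, 0, 0, 0, 0]
  xyz:
    - [4, 0, 0]
    - [8, 0, 0]
    - [12, 0, 0]
    - [15, 0, 0]
    - [15, 0, 0]
  turn: [0, 0, 0, 0, 0]

```text
time_s: 10.7
tool_pos: [0.4672, 0.3109, 0.2656]
tcp_rot: [-2.35, -2.073, 0.029]
contact_force: [-0.2, -1.1, -0.4]
finger_gap: 0.0004
```

```bash
python3 - <<'E'
from h import *
st()
a=cv2.resize(save('top','t6.png')[100:245,125:325,::-1],None,fx=2,fy=2,interpolation=cv2.INTER_CUBIC)
b=cv2.resize(save('side','s6.png')[95:240,160:360,::-1],None,fx=2,fy=2,interpolation=cv2.INTER_CUBIC)
cv2.imwrite('pics/c7.png',np.hstack([a,b]))
for q in('mould','bowl','jar','knife'): print(q,[(np.round(d['extent']),round(d['score'],2)) for d in arm.boxes_of(q,'top')])
E
```

```text
10.7 pos [0.4672 0.3109 0.2656] ya -7.2 tilt -0.9998 F [-0.2 -1.1 -0.4] q [ 0.46  0.24  1.42  0.    1.49 -0.98]
mould [(array([250., 229., 308., 289.]), 0.95), (array([349., 106., 422., 178.]), 0.89), (array([196., 124., 253., 181.]), 0.68), (array([172., 138., 228., 149.]), 0.26)]
bowl [(array([285., 161., 321., 202.]), 0.57)]
jar [(array([132., 126., 161., 154.]), 0.88)]
knife []
```

View pics/c7.png

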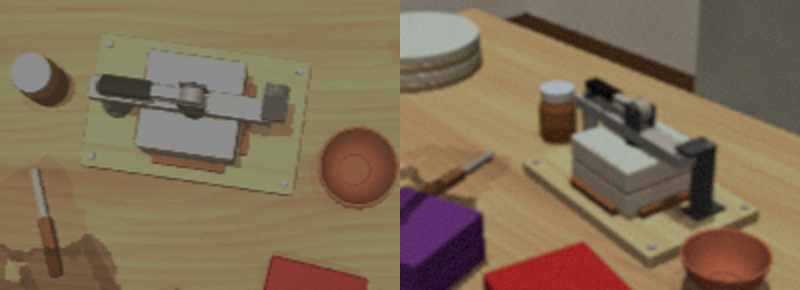

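Top view: the strap runs from the pivot (107,87) into the keeper (272,103), parallel to the board's long side. The lever lies flat along it at (125,87), and the mould, bowl, jar and knife are where they were. I hand in.

```bash
python3 -c "
from plant import arm
print(arm.finish_job())"
```

```text
the job is handed in; nothing more can be done
None
```

The clamp is closed and the job is handed in: I pushed the strap round into the keeper with shut fingers, then pressed the cam lever down.

- **Strap:** it stalled against a hard stop at about 14 N, at the side offset expected for closed. The last pictures show it lying parallel to the board with its end under the keeper's lip.
- **Lever:** the fingertip stopped at about 0.1405 m under 18–34 N, against 0.141 m expected for fully down. The last pictures show it lying flat on the strap.
- **Other things:** the mould, bowl and jar boxes in the top view match those from the start within 2 px. The network missed the knife in the last picture, but by eye it lies where it was.
- **Arm:** it was clear of everything at hand-in, with about 11 s used.

One early measurement disagreed. The wrist view put the strap about 7 mm further closed than the top view had, which only left more clearance for the descent.

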